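# Bolt down the valve manifold's bracket

## Robot

A 7-joint arm with a two-finger parallel gripper is mounted at the origin on the work surface. World frame = base frame: x ahead of the robot, y to its left, z up, the work surface at z = 0. Lengths are in m, angles in rad, forces in N, time in s.
With the tool pointing down it reaches from about 0.425 to 0.875 m from the base axis. Payload 4.7 kg.
Tool frame: the origin (TCP) lies between the finger pads, 19 mm behind the fingertips; this is the grasp point; z points along the fingers, y is the line along which they close (so a half turn about z gives the same grasp; the last joint's range is limited). The gripper opens to 87 mm and grips with 3 to 60 N. Pads are 19 mm wide; open, the fingers measure 117 mm over their backs; the gripper's body (75 mm by 190 mm) begins 51 mm behind the grasp point.
Start: joints at [1.135, 0.321, -0.07, 1.45, 0.023, 1.371, -0.057], TCP at [0.283, -0.585, 0.241] pointing down, gripper open.
Joint ranges: [-2.86, 2.86], [-0.3, 2.09], [-1.38, 1.24], [0.06, 2.45], [-1.56, 4.7], [0.09, 2.05], [-2.69, 2.69]. Speed limits (rad/s): [2.57, 2.57, 3.14, 3.14, 3.14, 3.14, 3.14].

## Interface

Orientations are given as a rotation vector (axis times angle).
In Python, from bench import ctrl, vision gives the robot as it stands (ctrl), with the cameras (vision).
- The arm moves only by the shell command python3 inch.py 'ROWS' [FORCE]. ROWS is one flat JSON list of numbers that holds 1 to 20 rows one after another, with no inner brackets; each row has 5 numbers: dx, dy, dz in m, then a turn about the tool's z in rad, then the opening from 0.0 (shut) to 1.0 (fully open); each row is the pose to reach, as a shift and turn from the pose commanded when the command began, along the tool's axes at that moment; what a row does not reach only later rows make up. A row lasts 1/10 s, in which the tool goes at most 0.05 m and 0.15 rad, less where a joint would pass 70% of its speed; a pose out of reach is approached as far as the arm can. The fingers move at their own pace and stop on an object; FORCE is the grip in N (left out, the last holds). Time passes only in rows, so rows that do not move let the fingers close. It prints the time, the measured TCP pose, the force, the opening and the grip force at its end. Input that does not fit is refused with a message, and nothing moves.
- ctrl.get_state(): the state, without advancing time (a new reading comes with each control period).
- vision.get_image(name): name is "scene" or "top" or "wrist"; returns the picture (420x560x3 uint8, red, green, blue); there is no depth.
- vision.camera_model(name): a dict with "vertical_fov" (degrees; the focal length in pixels is half the picture's height over the tangent of half this angle, whatever the lens; pixels are square), "cx", "cy" (the principal point, pixels), "rvec" (rotation vector, rad) and "tvec" (3), from world to camera coordinates, as OpenCV has them; the wrist camera has in their place "hand_eye" (4x4, takes a point from camera to tool coordinates, whose origin is the TCP and whose axes are the flange's). Camera axes: x right, y down, z forward; pixel columns grow to the right and rows downward; lengths in m; the calibration is good to about 2 mm. A picture is of the moment at which its call begins: read the wrist's pose just before it. camera_model takes no time and is no camera call.
- ctrl.close_job(): hands the job in; it is judged then, once.
The state is a dict: "time": time; "joint_positions": joint angles; "qd": joint speeds; "joint_torque": joint torques, N m; "position": TCP position; "tool_rot": TCP orientation; "ft_force": force on the tool from outside, world axes, zero at the start; "torque": the same for the moment, N m; "grip_width": opening from 0.0 (shut) to 1.0 (fully open); "grip_force": force on a finger pad.
Only numpy, scipy, OpenCV 4.12 (cv2) and the standard library are available. Lean on these libraries where they do the work, as an engineer would, in place of code of your own. Each camera call takes 0.05 s, during which the arm holds its last target. There are 200 camera calls.

## Task

The bracket of the valve manifold is being bolted to the bench. Slip the rubber bush over the stud at the end of the bracket's foot, down until it sits flat on the foot, and then the steel plate washer over the stud, fully home on the bush. Then reach down into the gap between the bracket's upright and the manifold, take the hexagon bolt head at the bottom by two opposite flats without turning it, and finish while holding it firmly, so that a colleague can tighten the nut under the bench; leave the other things on the bench where they are.

Things in the scene. Friction and masses are not known exactly. Their poses are not given: they have to be found in the camera images.
- bracket: Grey painted steel angle bracket with an aluminium valve manifold, fixed to the bench. Origin: on the bench surface, under the middle of the gap between upright and manifold; z up, y along the gap (58 mm wide, open at the top), x across it. Foot: plate 10 mm thick, x -77 to +37 mm, y -176 to +116 mm; its plain end (y below -85 mm) carries the stud.
- upright_top (a point): Middle of the upright plate's top edge, x +33, y +14 mm in the bracket's frame, 80 mm above the bench. The plate is 8 mm thick, 198 mm long; its inner face at x = +29 mm is one wall of the gap. End webs, 55 mm high, close the gap's ends at y = -79 and +107 mm.
- manifold_top (a point): Middle of the manifold bar's top, x -47, y +14 mm in the bracket's frame, 62 mm above the bench. The bar is 36 x 198 mm; its inner face at x = -29 mm is the other wall of the gap. On its outer side are three ball valves with black levers, out to x = -131 mm, up to 71 mm above the bench.
- stud_base (a point): The point where the axis of the stud meets the top of the bracket's foot, 10 mm above the bench, at x 0, y -135 mm in the bracket's frame (same axes as the bracket). The stud is a threaded steel post, diameter 16 mm, 47 mm tall, upright, its top 4 mm tapered.
- stud_tip (a point): Top of the stud, on its axis, 57 mm above the bench.
- bolt: Steel hexagon bolt, head up, at the bottom of the gap, at x 0, y +14 mm in the bracket's frame. Head 30 mm across flats, 13 mm tall, on a round washer 37 mm wide, 4 mm thick, on the foot. Origin: on its axis at the underside of the head, 14 mm above the bench; z up. Two flats face its +y and -y; its y axis lies within 0.25 rad of the bracket's y. Finger-tight: turns if forced (0.04 N m).
- bolt_corner (a point): One corner of the bolt head's top (17.3 mm from the axis), at x +8.7, y +15, z +13 mm in the bolt's frame: shows how far the bolt has been turned.
- bush: Black rubber bush: a thick ring, outer diameter 44 mm, bore 19 mm, 22 mm high, lying flat, loose, 34 g. Origin: centre of its underside, on the axis; z up.
- washer: Steel plate washer: a flat ring, outer diameter 54 mm, bore 19 mm, 8 mm thick, lying flat, loose, about 126 g. Origin: centre of its underside, on the axis; z up.
- spanner: Bystander: a steel open-ended spanner, 220 mm long, lying flat.
- nut: Bystander: a steel hexagon nut, 24 mm across flats, 13 mm high, lying flat, for the stud later. Origin: centre of its underside.
- specimen: Bystander: a brown clay test specimen, diameter 38 mm, on a steel disc, 84 mm high in all, standing.
- porous_stone: Bystander: a rough grey stone disc without a hole, diameter 50 mm, 10 mm thick.
- dial_gauge: Bystander: a dial gauge lying on its back, diameter 58 mm, 20 mm thick, with a stem 57 mm long.
- spare_valve: Bystander: a loose steel ball valve with a black lever, about 68 mm long, 42 mm high.
- wash_bottle: Bystander: a white plastic bottle, diameter 60 mm, 160 mm high, standing.
- screwdriver: Bystander: a screwdriver with black handle, 190 mm long, lying flat.

How it is judged:
On the way, in this order (a step that is already met when the one before it is completed fails the run):
1. the rubber bush is over the stud, flat on the bracket's foot (z of bush in the frame of stud_base between -0.003 and 0.002 m and horizontal distance between bush and stud_base below 0.004 m and angle between bush's own z axis and vertical below 0.06 rad), for 0.2 s.
2. the plate washer is over the stud, flat on the bush (all of step 1 and z of washer in the frame of stud_base between 0.019 and 0.0245 m and horizontal distance between washer and stud_base below 0.004 m and angle between washer's own z axis and vertical below 0.06 rad), for 0.2 s.
At the end, for the whole second after the job is handed in: Bush on the stud within 2 mm of the foot, washer on it (19 to 24.5 mm above the foot), level, at rest; fingers astride the bolt head gripping it with over 10 N, TCP within 12 mm of its axis and less than 26 mm above its underside; head turned less than 10 degrees (corner moved under 3 mm) (all of step 2 and linear speed of each of bush, washer below 0.02 m/s and contact force between the fingers and bolt above 10 N and horizontal distance between the grasp point and bolt below 0.012 m and z of the grasp point in the frame of bolt below 0.026 m and distance of bolt_corner from where it was at the start of the episode below 0.003 m and angular speed of bolt below 0.1 rad/s); the arm keeps its last pose, push and grip.
It fails at once if one of the bystanders on the bench is moved by more than 30 mm (distance of any of spanner, nut, specimen, porous_stone, dial_gauge, spare_valve, wash_bottle, screwdriver from where it was at the start of the episode above 0.03 m).
It also fails if it takes over 58 s, if anything falls off the work surface, if the arm or the gripper's body presses on something with over 40 N, if the wrist force passes 120 N, or if a joint passes its speed limit or range.

## Working session

There is one attempt and no reset: what is moved stays moved. The work goes in short steps, Python scripts to look and compute and a shell command to move; the robot and the scene stay as the last step left them, time stands still between calls to the robot, and variables do not carry over. Pictures are saved under pics/ and viewed, at most 10 in all, crops included, and the job is handed in when it is done.

```bash
ls; mkdir -p pics; python3 - <<'E'
from bench import ctrl, vision
import cv2,numpy as np
for n in("scene","top","wrist"):
    print(n,{k:np.round(v,4).tolist() for k,v in vision.camera_model(n).items() if not isinstance(v,str)})
    cv2.imwrite(f"pics/{n}0.png",vision.get_image(n)[:,:,::-1])
a=cv2.imread("pics/top0.png");cv2.imwrite("pics/top0b.png",cv2.resize(a,(800,600),interpolation=cv2.INTER_CUBIC))
print(ctrl.get_state())
E
```

```text
bench.py
inch.py
pics
scene {'vertical_fov': 52.0642, 'cx': 278.8087, 'cy': 203.2168, 'rvec': [1.587, 1.8619, -0.8265], 'tvec': [0.0959, -0.2797, 1.8005]}
top {'vertical_fov': 46.2124, 'cx': 273.1641, 'cy': 208.1232, 'rvec': [2.0937, -2.1547, 0.216], 'tvec': [0.0052, 0.5379, 1.2114]}
wrist {'vertical_fov': 68.2744, 'cx': 280.0368, 'cy': 207.843, 'hand_eye': [[-0.0008, -0.9576, -0.2882, 0.0799], [1.0, -0.0003, -0.0015, 0.0004], [0.0014, -0.2882, 0.9576, -0.1451], [0.0, 0.0, 0.0, 1.0]]}
{'time': 0.15, 'joint_positions': array([ 1.13511382,  0.32164929, -0.07005025,  1.45139041,  0.02260349,
        1.37081766, -0.05687691]), 'qd': array([ 0.00041578, -0.00271255, -0.00087586, -0.0028148 ,  0.00024944,
        0.00040427, -0.00134249]), 'joint_torque': array([ 5.39609737e-04, -4.91795039e+01, -4.04219683e-01, -3.12880719e+01,
       -6.40891003e-02,  4.04402800e-02,  1.00323305e-04]), 'position': array([ 0.28236745, -0.58502553,  0.2404169 ]), 'tool_rot': array([-3.06109665e+00, -7.00283998e-01,  6.72049133e-04]), 'ft_force': array([0.11893858, 0.13157603, 0.83671185]), 'torque': array([-0.05872028,  0.00937243, -0.0254089 ]), 'grip_force': 0.0, 'grip_width': 0.9987018694460384}
```

View pics/top0b.png

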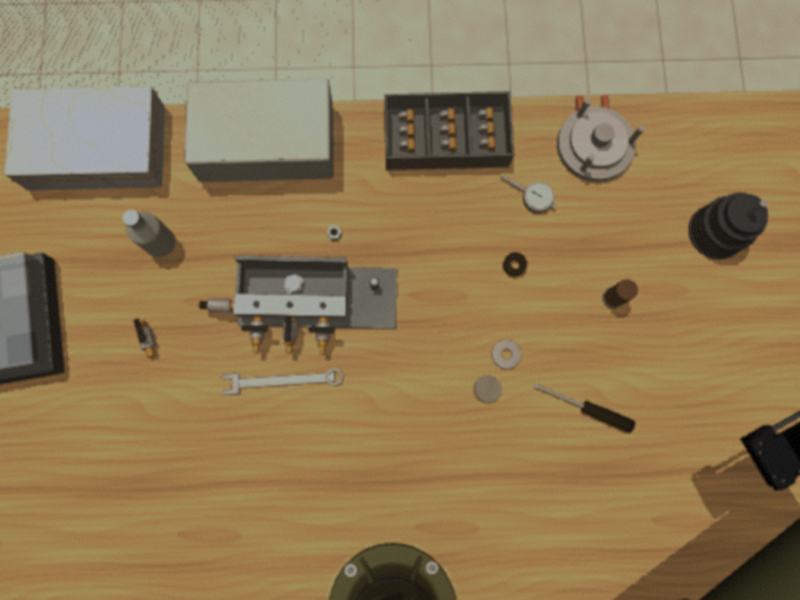

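View pics/scene0.png

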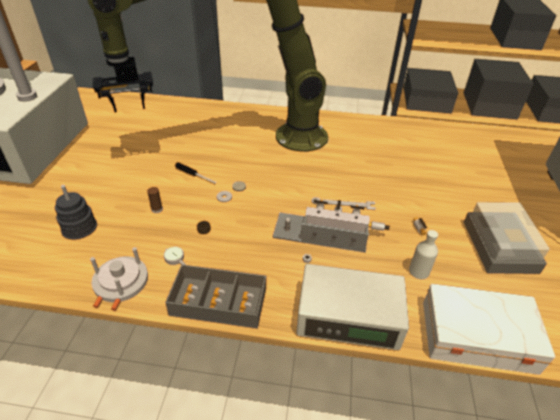

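The top view (800x600) shows the bush at (515,264), washer (506,354), stud tip (375,284), bolt (293,284) and specimen (620,293). The bracket's +y points left in the image. The scene view agrees.

```bash
cat > h.py <<'E'
import cv2,numpy as np
from bench import ctrl, vision
from scipy.spatial.transform import Rotation as R
def cam(n,st=None):
    m=vision.camera_model(n); f=210/np.tan(np.radians(m["vertical_fov"])/2)
    if n=="wrist":
        H=np.array(m["hand_eye"]); Rt=R.from_rotvec(st["tool_rot"]).as_matrix()
        return f,m["cx"],m["cy"],Rt@H[:3,:3],Rt@H[:3,3]+st["position"]
    Rw=R.from_rotvec(np.ravel(m["rvec"])).as_matrix(); return f,m["cx"],m["cy"],Rw.T,-Rw.T@np.ravel(m["tvec"])
def ray(c,p,z):
    f,cx,cy,A,o=c; d=A@np.array([(p[0]-cx)/f,(p[1]-cy)/f,1]); return o+d*(z-o[2])/d[2]
def proj(c,X):
    f,cx,cy,A,o=c; q=A.T@(np.array(X)-o); return np.array([cx+f*q[0]/q[2],cy+f*q[1]/q[2]])
def rel(st,d): return R.from_rotvec(st["tool_rot"]).inv().apply(d)
def yaw(st): # tool y axis direction in the plane
    y=R.from_rotvec(st["tool_rot"]).as_matrix()[:,1]; return np.arctan2(y[1],y[0])
def snap(name,view=True):
    st=ctrl.get_state(); im=vision.get_image("wrist"); cv2.imwrite(f"pics/{name}.png",im[:,:,::-1]); return st,im
E
python3 - <<'E'
from h import *
print({n:{k:v for k,v in vision.camera_model(n).items() if k not in("hand_eye","rvec","tvec")} for n in("top","wrist","scene")})
im=cv2.imread("pics/top0.png"); c=cam("top"); hsv=cv2.cvtColor(im,cv2.COLOR_BGR2HSV)
def blob(x,y,r,mask):
    s=mask[y-r:y+r,x-r:x+r].astype(np.uint8)
    cs,_=cv2.findContours(s,cv2.RETR_EXTERNAL,cv2.CHAIN_APPROX_NONE); k=max(cs,key=cv2.contourArea)
    m=cv2.moments(cv2.convexHull(k)); return (m["m10"]/m["m00"]+x-r,m["m01"]/m["m00"]+y-r),cv2.contourArea(k)
for n,x,y,r,mk,z in(("bush",360,185,16,hsv[:,:,2]<75,.011),("washer",354,248,15,hsv[:,:,1]<70,.004),("stone",341,272,14,hsv[:,:,1]<90,.005)):
    p,a=blob(x,y,r,mk); print(n,np.round(p,1),a,np.round(ray(c,p,z),4))
for n,p,z in(("stud tip",(262,198.8),.057),("bolt",(205,199),.027),("footcornerA",(397/1.4286,268/1.4286),.01),("footcornerB",(396/1.4286,328/1.4286),.01),("specimen top",(626/1.4286,289/1.4286),.084),("upr L",(237/1.4286,259/1.4286),.08),("upr R",(347/1.4286,259/1.4286),.08)):
    print(n,np.round(ray(c,p,z),4))
# stone for check
E
```

```text
{'top': {'vertical_fov': 46.21238076862883, 'cx': 273.1640629012528, 'cy': 208.12323761723434}, 'wrist': {'vertical_fov': 68.27438460015178, 'cx': 280.0368139391035, 'cy': 207.842997258695}, 'scene': {'vertical_fov': 52.06419560409374, 'cx': 278.808659229009, 'cy': 203.2167726388876}}
bush [360.  184.9] 183.5 [ 0.6028 -0.2454  0.011 ]
washer [354.  247.6] 275.0 [ 0.4356 -0.2202  0.004 ]
stone [340.7 271.9] 233.5 [ 0.3731 -0.1815  0.005 ]
stud tip [0.562  0.0178 0.057 ]
bolt [0.5721 0.1677 0.027 ]
footcornerA [ 0.6016 -0.025   0.01  ]
footcornerB [ 0.4881 -0.0197  0.01  ]
specimen top [ 0.5348 -0.4247  0.084 ]
upr L [0.6091 0.2596 0.08  ]
upr R [0.6037 0.0648 0.08  ]
```

```bash
python3 inch.py '[0.437,-0.166,0.07,-1.075,1,0.437,-0.166,0.07,-1.075,1,0.437,-0.166,0.07,-1.075,1,0.437,-0.166,0.07,-1.075,1,0.437,-0.166,0.07,-1.075,1,0.437,-0.166,0.07,-1.075,1,0.437,-0.166,0.07,-1.075,1,0.437,-0.166,0.07,-1.075,1,0.437,-0.166,0.07,-1.075,1,0.437,-0.166,0.07,-1.075,1,0.437,-0.166,0.07,-1.075,1,0.437,-0.166,0.07,-1.075,1]' 20
python3 - <<'E'
from h import *
st,im=snap("w1"); c=cam("wrist",st); print(st["position"],yaw(st),st["joint_positions"].round(2))
v=cv2.cvtColor(im,cv2.COLOR_RGB2HSV)
m=((v[:,:,2]<70)).astype(np.uint8)
cs,_=cv2.findContours(m,cv2.RETR_EXTERNAL,cv2.CHAIN_APPROX_NONE)
for k in cs:
    if cv2.contourArea(k)>400:
        M=cv2.moments(cv2.convexHull(k)); p=(M["m10"]/M["m00"],M["m01"]/M["m00"]); print(np.round(p,1),cv2.contourArea(k),cv2.boundingRect(k),ray(c,p,.011).round(4))
print(proj(c,(.6028,-.2454,.011)))
E
```

```text
time: 1.35
position: [0.6037, -0.2459, 0.1707]
tool_rot: [-2.27, -2.17, 0.002]
ft_force: [0.1, -0.4, 0.8]
grip_width: 0.997
grip_force: 0.0
[ 0.60369107 -0.24586918  0.17066996] -0.04506754105336429 [ 0.68  0.4  -0.43  1.52  0.17  1.26  0.18]
[281.9 330.1] 65194.0 (0, 228, 560, 192) [ 0.5987 -0.4067  0.011 ]
[538.6 191.7] 538.5 (517, 184, 43, 16) [ 0.865  -0.2528  0.011 ]
[279.9 198.4] 1399.0 (259, 177, 43, 44) [ 0.6037 -0.2481  0.011 ]
[506.3  95.2] 8846.5 (471, 0, 75, 204) [ 0.8174 -0.1589  0.011 ]
[278.87891889 195.9500198 ]
```

View pics/w1.png

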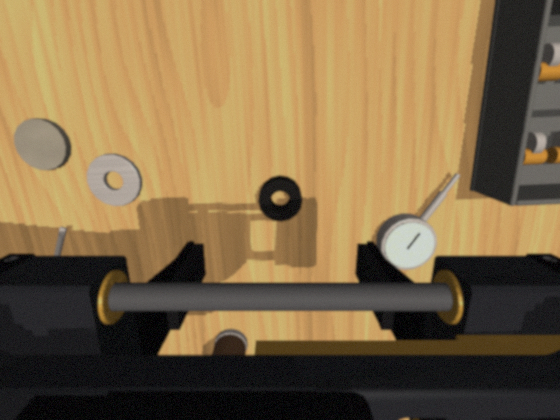

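The wrist view shows the bush at (280,198), which is 43 px wide as expected. The washer is at (114,180), and the dial gauge is clear of the fingers. I'll go down and grip.

```bash
python3 inch.py '[-0.0015,0,0.05,0,1,-0.0015,0,0.1,0,1,-0.0015,0,0.147,0,1,-0.0015,0,0.147,0,1,-0.0015,0,0.147,0,0,-0.0015,0,0.147,0,0,-0.0015,0,0.147,0,0,-0.0015,0,0.147,0,0,-0.0015,0,0.147,0,0,-0.0015,0,0.147,0,0,-0.0015,0,0.147,0,0]' 20
```

```text
time: 2.5
position: [0.6039, -0.2473, 0.0244]
tool_rot: [2.272, 2.17, -0.0]
ft_force: [0.1, 0.1, 0.5]
grip_width: 0.49
grip_force: 20.0
```

```bash
python3 inch.py '[0,0,-0.05,0,0,0,0,-0.1,0,0,0.05,-0.01,-0.136,0,0,0.1,-0.025,-0.136,0,0,0.15,-0.0375,-0.136,0,0,0.19,-0.0515,-0.136,0,0,0.21,-0.0515,-0.136,0,0,0.21,-0.0515,-0.136,0,0,0.21,-0.0515,-0.136,0,0]'
python3 - <<'E'
from h import *
st,im=snap("w2"); c=cam("wrist",st); print(st["position"],yaw(st),st["grip_width"])
print(proj(c,(.562,.0178,.057)),proj(c,st["position"]),proj(c,(.5721,.1677,.027)))
E
```

```text
time: 3.4
position: [0.5621, -0.0351, 0.1604]
tool_rot: [2.27, 2.171, -0.001]
ft_force: [0.2, -0.1, -0.4]
grip_width: 0.49
grip_force: 20.0
[ 0.56211996 -0.03505833  0.16039905] -0.04440497479998113 0.48967323188010625
[276.18409794 149.64802053] [278.91851877 273.35933722] [280.40739356 -58.45815158]
```

View pics/w2.png

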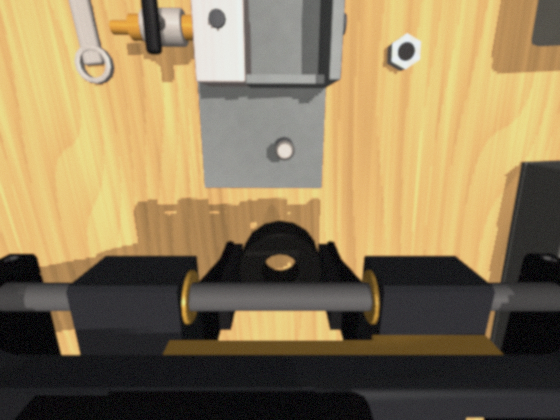

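Stud tip is at about (285,149), and the held bush's bore is at about (280,263). I'll measure both accurately.

```bash
python3 - <<'E'
from h import *
m=vision.camera_model("wrist"); st=ctrl.get_state(); c=cam("wrist",st)
im=cv2.imread("pics/w2.png"); g=cv2.cvtColor(im,cv2.COLOR_BGR2GRAY); h=cv2.cvtColor(im,cv2.COLOR_BGR2HSV)
T=R.from_rotvec(st["tool_rot"]).as_matrix()
P=lambda x,y,z: proj(c,st["position"]+T@np.array([x,y,z])).round(1)
print("bottom front",P(.022,0,.0244),"top front",P(.022,0,.0024),"top bore front/back",P(.0095,0,.0024),P(-.0095,0,.0024),"bot bore front/back",P(.0095,0,.0244),P(-.0095,0,.0244))
print(g[215:285,280].tolist())
s=g[130:172,268:305]; 
for t in (130,150,170):
    n,l,S,C=cv2.connectedComponentsWithStats((s>t).astype(np.uint8)); 
    for i in range(1,n):
        if S[i,4]>40: p=C[i]+[268,130]; print(t,S[i],p.round(1),ray(c,p,.057).round(4))
# hi-res crops side by side
a=cv2.resize(im[130:175,260:310],None,fx=8,fy=8,interpolation=cv2.INTER_NEAREST)
t=cv2.imread("pics/top0.png")[170:240,160:285]; b=cv2.resize(t,None,fx=3,fy=3,interpolation=cv2.INTER_NEAREST)
o=np.zeros((max(len(a),len(b)),a.shape[1]+b.shape[1],3),np.uint8); o[:len(a),:a.shape[1]]=a; o[:len(b),a.shape[1]:]=b; cv2.imwrite("pics/c1.png",o); print(o.shape)
E
```

```text
bottom front [279.  218.5] top front [278.9 232.3] top bore front/back [278.9 254.7] [279. 287.] bot bore front/back [279.1 238.6] [279.1 267.7]
[146, 147, 149, 146, 132, 102, 62, 30, 17, 22, 12, 17, 22, 20, 10, 18, 17, 22, 25, 32, 37, 31, 31, 28, 21, 25, 26, 28, 26, 27, 24, 22, 25, 27, 27, 28, 34, 41, 53, 87, 115, 129, 133, 134, 137, 137, 135, 134, 132, 135, 135, 137, 146, 155, 138, 93, 45, 23, 18, 21, 14, 21, 3, 19, 12, 21, 22, 34, 50, 58]
130 [   0    0   37   42 1227] [288.1 150.8] [0.5715 0.0151 0.057 ]
150 [  9  13  15  15 187] [284.4 150. ] [0.5686 0.0158 0.057 ]
150 [24 19 13 16 87] [299.5 157.6] [0.5803 0.0093 0.057 ]
170 [ 10  13  14  15 164] [284.4 150.2] [0.5686 0.0157 0.057 ]
(360, 775, 3)
```

View pics/c1.png

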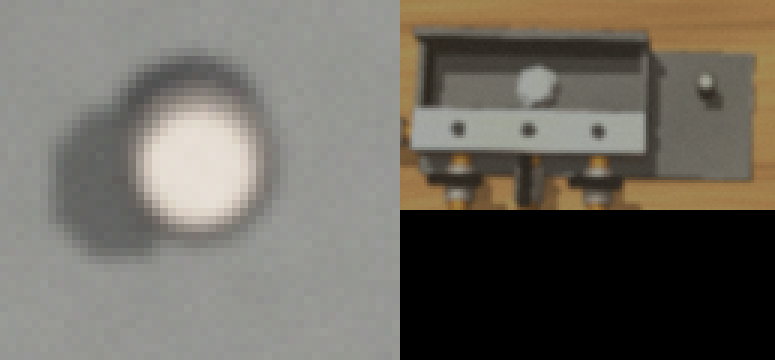

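The tip is at (284.4,150), so the stud is at (0.5686, 0.0158). Read off the crop, the top view gives about (262,196.5), which agrees; my first reading of it by eye was low. The bush is gripped well. I'll move closer and re-measure.

```bash
python3 inch.py '[0.016,0.0042,0.05,0,0,0.016,0.0042,0.05,0,0,0.016,0.0042,0.05,0,0,0.016,0.0042,0.05,0,0]' 10
cat > m.py <<'E'
from h import *
import sys
st,im=snap(sys.argv[1]); c=cam("wrist",st); g=cv2.cvtColor(im,cv2.COLOR_RGB2GRAY)
T=R.from_rotvec(st["tool_rot"]).as_matrix()
p0=proj(c,(.5686,.0158,.057)); x,y=p0.round().astype(int); print("TCP",st["position"].round(4),"pred",p0.round(1))
s=g[y-20:y+20,x-20:x+20]
for t in (150,170,190):
    n,l,S,C=cv2.connectedComponentsWithStats((s>t).astype(np.uint8))
    for i in range(1,n):
        if 60<S[i,4]<900: p=C[i]+[x-20,y-20]; q=ray(c,p,.057); print(t,S[i],p.round(1),q.round(4),"tool",rel(st,q-st["position"]).round(4))
n,l,S,C=cv2.connectedComponentsWithStats((g[240:285,255:305]>80).astype(np.uint8))
for i in range(1,n):
    if S[i,4]>60: print("bore",S[i],(C[i]+[255,240]).round(1))
P=lambda x,y,z: proj(c,st["position"]+T@np.array([x,y,z])).round(1)
print("pred bore",P(.0095,0,.0024),P(-.0095,0,.0244))
E
python3 m.py w3
```

```text
time: 3.85
position: [0.5679, -0.021, 0.1114]
tool_rot: [2.273, 2.166, 0.001]
ft_force: [0.3, 0.1, 0.2]
grip_width: 0.494
grip_force: 10.0
TCP [ 0.5679 -0.021   0.1114] pred [277.3 182.4]
150 [  0   0  40  40 567] [280.8 189.5] [0.5707 0.0109 0.057 ] tool [0.0321 0.0011 0.0544]
150 [ 11   9  19  19 276] [277.  180.1] [0.5684 0.0173 0.057 ] tool [ 0.0384 -0.0014  0.0544]
170 [ 12  10  17  18 236] [276.9 180.4] [0.5684 0.0171 0.057 ] tool [ 0.0382 -0.0015  0.0544]
190 [ 12  11  16  16 204] [276.8 180.6] [0.5683 0.017  0.057 ] tool [ 0.038  -0.0015  0.0544]
bore [ 11  14  29  16 349] [280.  261.5]
pred bore [278.9 254.7] [279.1 267.7]
```

```bash
python3 inch.py '[0.0387,-0.002,0.01,0,0,0.0387,-0.002,0.024,0,0,0.0387,-0.002,0.026,0,0,0.0387,-0.002,0.028,0,0,0.0387,-0.002,0.031,0,0,0.0387,-0.002,0.034,0,0,0.0387,-0.002,0.036,0,0,0.0387,-0.002,0.036,0,0]'
python3 - <<'E'
from h import *
st,im=snap("w4"); print(st["position"].round(4),st["ft_force"].round(2),st["torque"].round(3))
cv2.imwrite("pics/w4c.png",cv2.resize(im[200:320,180:380,::-1],None,fx=3,fy=3))
E
```

```text
time: 4.7
position: [0.5671, 0.0183, 0.0742]
tool_rot: [2.272, 2.168, -0.001]
ft_force: [0.2, -2.1, -1.2]
grip_width: 0.493
grip_force: 10.0
[0.5671 0.0183 0.0742] [ 0.24 -2.11 -1.23] [-0.435 -0.303  0.013]
```

View pics/w4c.png

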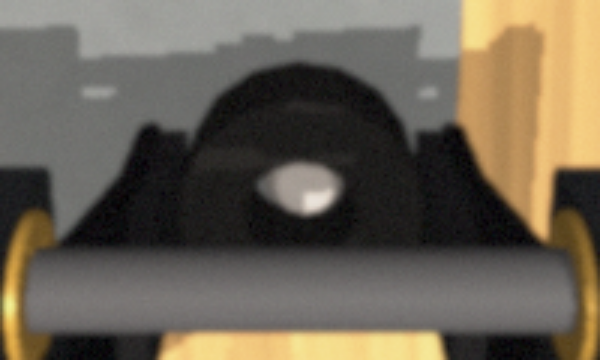

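The stud tip is visible inside the bore, and the force is low, with a slight side load along -y. I'll shift 1 mm and go down to the foot.

```bash
python3 inch.py '[-0.001,0,0.005,0,0,-0.001,0,0.012,0,0,-0.001,0,0.02,0,0,-0.001,0,0.028,0,0,-0.001,0,0.035,0,0,-0.001,0,0.039,0,0,-0.001,0,0.041,0,0,-0.001,0,0.041,0,0]'
```

```text
time: 5.55
position: [0.5668, 0.018, 0.0339]
tool_rot: [2.272, 2.17, -0.001]
ft_force: [-1.7, -3.3, 6.5]
grip_width: 0.496
grip_force: 10.0
```

```bash
python3 inch.py '[0,0,0,0,1,0,0,0,0,1,0,0,0,0,1,0,0,-0.04,0,1,0,0,-0.09,0,1,-0.01,0,-0.12,0,1,-0.01,0,-0.12,0,1,-0.01,0,-0.12,0,1]' 10
python3 - <<'E'
from h import *
st,im=snap("w5"); c=cam("wrist",st); print(st["position"].round(4))
g=cv2.cvtColor(im,cv2.COLOR_RGB2GRAY); q=proj(c,(.568,.017,.021)).round().astype(int); print(q)
m=(g<75).astype(np.uint8); m[232:]=0
cs,_=cv2.findContours(m,cv2.RETR_EXTERNAL,cv2.CHAIN_APPROX_NONE)
for k in cs:
    if cv2.contourArea(k)>300:
        M=cv2.moments(cv2.convexHull(k)); p=(M["m10"]/M["m00"],M["m01"]/M["m00"]); print(np.round(p,1),cv2.contourArea(k),cv2.boundingRect(k),ray(c,p,.021).round(4))
x,y=proj(c,(.568,.017,.057)).round().astype(int); s=g[y-12:y+12,x-12:x+12]
n,l,S,C=cv2.connectedComponentsWithStats((s>170).astype(np.uint8))
for i in range(1,n): print("tip",S[i],ray(c,C[i]+[x-12,y-12],.057).round(4))
print(proj(c,(.4356,-.2202,.004)))
E
```

```text
time: 6.35
position: [0.5663, 0.0083, 0.1534]
tool_rot: [2.272, 2.169, 0.001]
ft_force: [0.1, 0.1, 0.3]
grip_width: 0.992
grip_force: 0.0
[0.5663 0.0083 0.1534]
[281 195]
[536.1 218.7] 1129.0 (511, 205, 49, 27) [ 0.8079 -0.0177  0.021 ]
[279.4 194.4] 1881.5 (255, 169, 49, 51) [0.5667 0.0173 0.021 ]
[150.7  84.3] 968.0 (140, 50, 22, 69) [0.4638 0.117  0.021 ]
[544.9  53. ] 2291.5 (525, 0, 35, 98) [0.7881 0.1255 0.021 ]
[317.3  76.5] 1352.5 (302, 0, 27, 143) [0.603  0.1166 0.021 ]
tip [  6   6  13  12 117] [0.5683 0.017  0.057 ]
[179.82600001 387.53115348]
```

Bush is seated at (0.5667, 0.0173), around the stud. Washer next.

```bash
python3 inch.py '[-0.234,-0.1205,0.01,0,1,-0.234,-0.1205,0.01,0,1,-0.234,-0.1205,0.01,0,1,-0.234,-0.1205,0.01,0,1,-0.234,-0.1205,0.01,0,1,-0.234,-0.1205,0.01,0,1,-0.234,-0.1205,0.01,0,1,-0.234,-0.1205,0.01,0,1]'
python3 - <<'E'
from h import *
st,im=snap("w6"); c=cam("wrist",st); print(st["position"].round(4),st["joint_positions"].round(2))
h=cv2.cvtColor(im,cv2.COLOR_RGB2HSV); m=((h[:,:,1]<80)&(h[:,:,2]>90)).astype(np.uint8); m[235:]=0
cs,_=cv2.findContours(m,cv2.RETR_EXTERNAL,cv2.CHAIN_APPROX_NONE)
for k in cs:
    if cv2.contourArea(k)>500:
        M=cv2.moments(cv2.convexHull(k)); p=(M["m10"]/M["m00"],M["m01"]/M["m00"]); q=ray(c,p,.005); print(np.round(p,1),cv2.contourArea(k),cv2.boundingRect(k),q.round(4),rel(st,q-st["position"]).round(4))
E
```

```text
time: 7.2
position: [0.4354, -0.2181, 0.1422]
tool_rot: [-2.269, -2.17, -0.001]
ft_force: [0.9, 0.1, -1.1]
grip_width: 0.997
grip_force: 0.0
[ 0.4354 -0.2181  0.1422] [ 0.79  0.07 -0.39  1.96  0.03  1.12  0.34]
[280.7 206.6] 2348.0 (253, 180, 57, 55) [ 0.4362 -0.222   0.005 ] [-0.0041  0.0011  0.1372]
[209.7 169.4] 2230.0 (183, 143, 55, 54) [ 0.3727 -0.1835  0.005 ] [ 0.0314 -0.0641  0.1374]
```

View pics/w6.png

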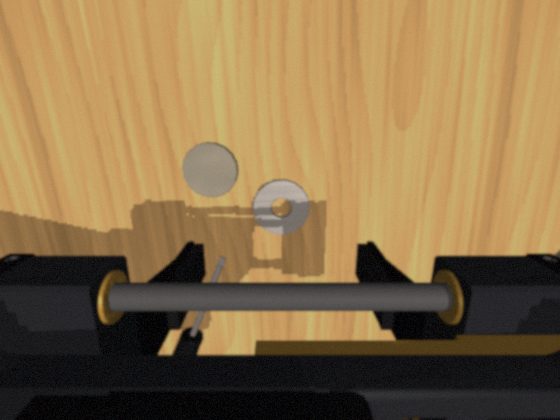

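The washer is at (281,207) and the stone beside it at (210,169). I'll turn the tool -0.3 rad and open only partway, so the fingers clear both the stone and the screwdriver tip at (222,258).

```bash
python3 inch.py '[-0.0045,0.001,0.03,-0.15,0.85,-0.0045,0.001,0.07,-0.3,0.85,-0.0045,0.001,0.1,-0.3,0.85,-0.0045,0.001,0.1205,-0.3,0.85,-0.0045,0.001,0.1205,-0.3,0.85,-0.0045,0.001,0.1205,-0.3,0.85,-0.0045,0.001,0.1205,-0.3,0,-0.0045,0.001,0.1205,-0.3,0,-0.0045,0.001,0.1205,-0.3,0,-0.0045,0.001,0.1205,-0.3,0,-0.0045,0.001,0.1205,-0.3,0]' 30
```

```text
time: 8.35
position: [0.4363, -0.2245, 0.0232]
tool_rot: [1.922, 2.484, 0.0]
ft_force: [0.7, -0.3, 1.8]
grip_width: 0.598
grip_force: 30.0
```

```bash
python3 inch.py '[0,0,-0.03,0,0,0,0,-0.07,0,0,0,0,-0.115,0,0,0.03,0.035,-0.115,0.1,0,0.06,0.07,-0.115,0.2,0,0.09,0.1,-0.115,0.3,0,0.12,0.135,-0.115,0.3,0,0.145,0.162,-0.115,0.3,0,0.157,0.1755,-0.115,0.3,0,0.157,0.1755,-0.115,0.3,0,0.157,0.1755,-0.115,0.3,0]'
python3 m.py w7
python3 - <<'E'
import cv2
im=cv2.imread("pics/w7.png"); cv2.imwrite("pics/w7c.png",cv2.resize(im[110:330,140:420],None,fx=2.6,fy=2.6,interpolation=cv2.INTER_CUBIC))
E
```

```text
time: 9.45
position: [0.5657, -0.029, 0.1372]
tool_rot: [-2.271, -2.17, 0.002]
ft_force: [-0.9, -0.4, -1.6]
grip_width: 0.601
grip_force: 30.0
TCP [ 0.5657 -0.029   0.1372] pred [280.6 164.2]
150 [ 12  11  16  16 209] [280.3 162.4] [0.5685 0.0171 0.057 ] tool [0.0462 0.0007 0.0801]
170 [ 12  11  15  16 183] [280.1 162.5] [0.5683 0.017  0.057 ] tool [0.0461 0.0006 0.0801]
190 [ 13  12  13  14 149] [280.1 162.7] [0.5683 0.0169 0.057 ] tool [0.046  0.0006 0.0801]
bore [   0    0   50   44 2163] [279.6 261.1]
pred bore [278.9 254.7] [279.1 267.7]
```

View pics/w7c.png

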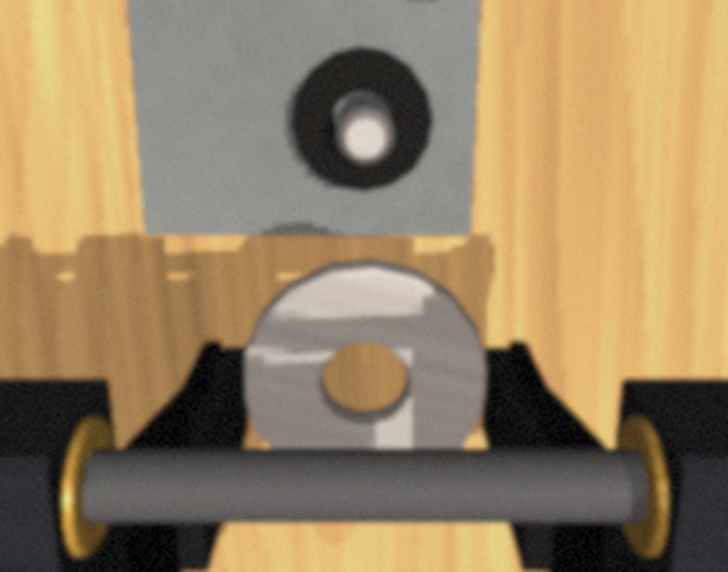

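The view shows the bush around the stud, with the washer level in the fingers and its bore at about (280.4, 256). I'll measure the bore's offset in the tool frame.

```bash
python3 - <<'E'
from h import *
st=ctrl.get_state(); c=cam("wrist",st); im=cv2.imread("pics/w7.png"); h=cv2.cvtColor(im,cv2.COLOR_BGR2HSV)
m=(h[235:282,255:305,1]>80).astype(np.uint8); n,l,S,C=cv2.connectedComponentsWithStats(m)
for i in range(1,n):
    if S[i,4]>200: print(S[i][:2]+[255,235],S[i][2:],(C[i]+[255,235]).round(1))
for j in (278,280,282): print(h[235:280,j,1].tolist(),h[235:280,j,2].tolist() if j==280 else '')
# inverse: tool x for rows at given tool z
zt=st["position"][2]
for r in range(238,276,2): print(r,*[rel(st,ray(c,(280.4,r),zt-z)-st["position"])[:2].round(4) for z in(.0152,.0232)])
E
```

```text
[264 242] [ 33  26 675] [279.9 254.6]
[29, 27, 27, 25, 29, 37, 70, 109, 130, 130, 134, 132, 133, 134, 127, 134, 133, 131, 128, 132, 131, 134, 134, 131, 129, 131, 131, 132, 134, 135, 131, 123, 108, 77, 39, 30, 29, 27, 23, 25, 25, 27, 24, 31, 30] 
[23, 27, 26, 23, 29, 40, 71, 110, 126, 134, 132, 131, 132, 128, 129, 133, 131, 134, 132, 131, 130, 131, 131, 131, 134, 129, 134, 132, 135, 133, 136, 129, 112, 79, 47, 28, 21, 26, 24, 23, 25, 27, 24, 29, 31] [143, 143, 145, 142, 142, 145, 157, 169, 176, 179, 178, 177, 178, 176, 176, 173, 171, 170, 170, 171, 169, 170, 167, 169, 167, 170, 164, 166, 168, 167, 167, 158, 141, 113, 92, 92, 96, 108, 130, 142, 145, 142, 139, 142, 142]
[20, 22, 27, 27, 32, 42, 70, 102, 125, 133, 136, 134, 133, 134, 130, 133, 132, 134, 132, 131, 133, 132, 133, 132, 133, 133, 131, 133, 130, 131, 129, 122, 108, 75, 39, 22, 26, 24, 21, 24, 26, 29, 25, 26, 25] 
238 [0.0136 0.0008] [0.0104 0.0008]
240 [0.0124 0.0008] [0.0091 0.0008]
242 [0.0112 0.0008] [0.0078 0.0008]
244 [0.01   0.0008] [0.0066 0.0008]
246 [0.0088 0.0008] [0.0053 0.0008]
248 [0.0076 0.0008] [0.004  0.0008]
250 [0.0064 0.0008] [0.0027 0.0008]
252 [0.0051 0.0008] [0.0014 0.0008]
254 [0.0039 0.0008] [0.0001 0.0008]
256 [0.0027 0.0008] [-0.0012  0.0008]
258 [0.0014 0.0008] [-0.0025  0.0008]
260 [0.0002 0.0008] [-0.0038  0.0008]
262 [-0.0011  0.0008] [-0.0051  0.0008]
264 [-0.0023  0.0008] [-0.0064  0.0008]
266 [-0.0036  0.0008] [-0.0077  0.0008]
268 [-0.0049  0.0008] [-0.0091  0.0008]
270 [-0.0061  0.0008] [-0.0104  0.0008]
272 [-0.0074  0.0008] [-0.0118  0.0008]
274 [-0.0087  0.0008] [-0.0131  0.0008]
```

```bash
python3 inch.py '[0.0443,0,0.02,0,0,0.0443,0,0.045,0,0,0.0443,0,0.053,0,0,0.0443,0,0.055,0,0,0.0443,0,0.058,0,0,0.0443,0,0.061,0,0,0.0443,0,0.063,0,0,0.0443,0,0.063,0,0]'; python3 - <<'E'
from h import *
st=ctrl.get_state(); print(st["position"].round(4),st["torque"].round(3))
E
```

```text
time: 10.3
position: [0.5685, 0.0155, 0.0749]
tool_rot: [2.272, 2.169, 0.0]
ft_force: [0.2, -0.1, -2.0]
grip_width: 0.601
grip_force: 30.0
[0.5685 0.0155 0.0749] [-0.065 -0.06   0.019]
```

No contact force, and the washer's underside is 5 mm past the tip. I'll continue down to the bush.

```bash
python3 inch.py '[0,0,0.004,0,0,0,0,0.009,0,0,0,0,0.014,0,0,0,0,0.018,0,0,0,0,0.0195,0,0,0,0,0.0205,0,0,0,0,0.0205,0,0]'
```

```text
time: 11.0
position: [0.5681, 0.0159, 0.0551]
tool_rot: [-2.272, -2.17, 0.002]
ft_force: [-4.2, -0.1, 7.3]
grip_width: 0.6
grip_force: 30.0
```

```bash
python3 inch.py '[0,0,0,0,1,0,0,0,0,1,0,0,0,0,1,0,0,-0.04,0,1,0,0,-0.09,0,1,-0.01,0,-0.11,0,1,-0.01,0,-0.11,0,1,-0.01,0,-0.11,0,1]'
python3 - <<'E'
from h import *
st,im=snap("w8"); c=cam("wrist",st); print(st["position"].round(4))
h=cv2.cvtColor(im,cv2.COLOR_RGB2HSV); g=cv2.cvtColor(im,cv2.COLOR_RGB2GRAY)
x,y=proj(c,(.568,.017,.04)).round().astype(int); print(x,y)
cv2.imwrite("pics/w8c.png",cv2.resize(im[y-60:y+60,x-80:x+80,::-1],None,fx=4,fy=4,interpolation=cv2.INTER_CUBIC))
E
python3 inch.py '[0.05,0,0,0.15,1,0.1,0,0,0.3,1,0.16,0,0,0.45,1,0.16,0,0,0.6,1,0.16,0,0,0.75,1,0.16,0,0,0.9,1,0.16,0,0,1.05,1,0.16,0,0,1.2,1,0.16,0,0,1.35,1,0.16,0,0,1.5,1,0.16,0,0,1.571,1,0.16,0,0,1.571,1,0.16,0,0,1.571,1]'
python3 - <<'E'
from h import *
st,im=snap("w9"); c=cam("wrist",st); print(st["position"].round(4),yaw(st),st["joint_positions"].round(2)); print(proj(c,(.5747,.166,.027)))
a=cv2.imread("pics/w8c.png")
x,y=np.maximum(proj(c,(.5747,.166,.027)).round().astype(int),0); b=cv2.resize(im[max(y-60,0):y+60,x-80:x+80,::-1],None,fx=4,fy=4,interpolation=cv2.INTER_CUBIC)
o=np.hstack([cv2.resize(a,(400,300)),cv2.resize(im[:,:,::-1],(400,300))]); print(x,y,b.shape)
cv2.imwrite("pics/c2.png",np.vstack([o,cv2.resize(b,(400*1,300)) .repeat(1,0) if 0 else np.hstack([cv2.resize(b,(400,300)),np.zeros((300,400,3),np.uint8)])]))
E
```

```text
time: 11.8
position: [0.5679, 0.0056, 0.1641]
tool_rot: [2.272, 2.169, 0.0]
ft_force: [-0.4, -0.5, 0.6]
grip_width: 0.999
grip_force: 0.0
[0.5679 0.0056 0.1641]
279 194
time: 13.15
position: [0.5745, 0.1659, 0.1627]
tool_rot: [3.14, -0.067, -0.004]
ft_force: [-0.9, 0.6, 0.7]
grip_width: 1.002
grip_force: 0.0
[0.5745 0.1659 0.1627] -1.6135632375577154 [ 0.05  0.29 -0.44  1.67  0.13  1.21 -2.04]
[280.1442815 202.4921713]
280 202 (480, 640, 3)
```

View pics/c2.png

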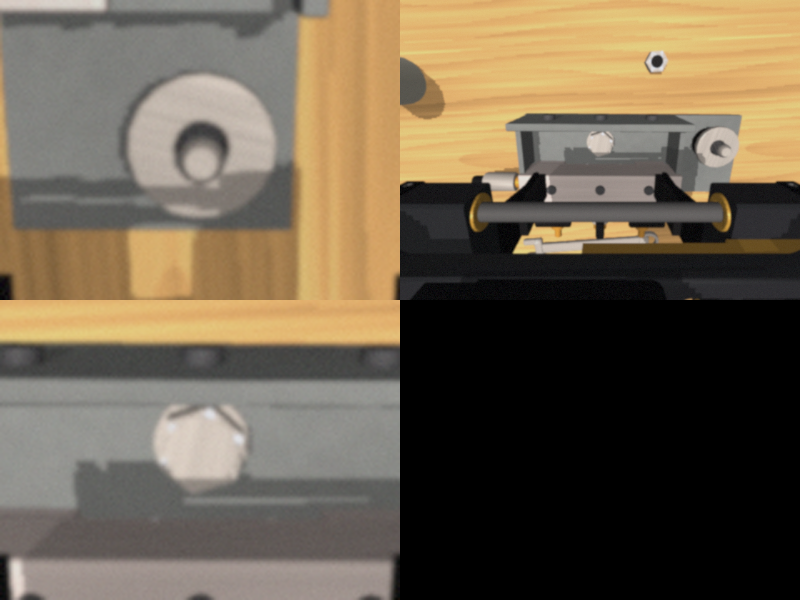

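The washer is home on the bush (upper left), and the bolt head is visible at about (281,201) in the wrist picture. I'll go lower to measure the hexagon.

```bash
python3 inch.py '[0,0,0.045,0,1,0,0,0.045,0,1,0,0,0.045,0,1,0,0,0.045,0,1]' 30
cat > b.py <<'E'
from h import *
st,im=snap("w10"); c=cam("wrist",st); print(st["position"].round(4),yaw(st))
x,y=proj(c,(.5747,.166,.027)).round().astype(int); print(x,y)
S=6; x0,y0=x-40,y-36; cr=cv2.resize(im[y0:y+36,x0:x+40],None,fx=S,fy=S,interpolation=cv2.INTER_CUBIC)
g=cv2.GaussianBlur(cv2.cvtColor(cr,cv2.COLOR_RGB2GRAY),(7,7),0)
t,_=cv2.threshold(g,0,255,cv2.THRESH_OTSU); print("otsu",t)
for th in (t,t+15,t+30):
    m=(g>th).astype(np.uint8); cs,_=cv2.findContours(m,cv2.RETR_EXTERNAL,cv2.CHAIN_APPROX_NONE)
    k=min([k for k in cs if cv2.contourArea(k)>3000],key=lambda k:np.linalg.norm(k.reshape(-1,2).mean(0)-[240,216]))
    h=cv2.approxPolyDP(cv2.convexHull(k),12,True).reshape(-1,2)
    W=np.array([ray(c,(p[0]/S+x0,p[1]/S+y0),.027)[:2] for p in h]); print(th,len(h)); print(np.c_[h,W.round(4)])
cv2.imwrite("pics/c3.png",cr[:,:,::-1])
E
python3 b.py
```

```text
time: 13.6
position: [0.5762, 0.1661, 0.1207]
tool_rot: [-3.14, 0.072, -0.003]
ft_force: [0.3, -0.4, 0.7]
grip_width: 0.998
grip_force: 0.0
[0.5762 0.1661 0.1207] -1.6164256946107658
281 219
otsu 131.0
131.0 6
[[0.000e+00 4.300e+01 6.003e-01 1.962e-01]
 [4.790e+02 4.600e+01 5.970e-01 1.331e-01]
 [4.790e+02 2.030e+02 5.752e-01 1.333e-01]
 [3.310e+02 3.030e+02 5.616e-01 1.538e-01]
 [2.090e+02 3.260e+02 5.590e-01 1.707e-01]
 [0.000e+00 1.700e+02 5.828e-01 1.977e-01]]
146.0 6
[[1.480e+02 2.760e+02 5.667e-01 1.787e-01]
 [1.830e+02 2.540e+02 5.697e-01 1.737e-01]
 [3.300e+02 2.680e+02 5.668e-01 1.537e-01]
 [3.400e+02 2.840e+02 5.644e-01 1.524e-01]
 [3.250e+02 3.030e+02 5.617e-01 1.546e-01]
 [2.120e+02 3.180e+02 5.602e-01 1.702e-01]]
161.0 6
[[3.650e+02 1.820e+02 5.789e-01 1.486e-01]
 [3.510e+02 2.240e+02 5.730e-01 1.507e-01]
 [1.260e+02 2.220e+02 5.747e-01 1.812e-01]
 [1.070e+02 1.600e+02 5.836e-01 1.832e-01]
 [1.360e+02 1.130e+02 5.899e-01 1.789e-01]
 [2.660e+02 1.080e+02 5.898e-01 1.615e-01]]
```

View pics/c3.png

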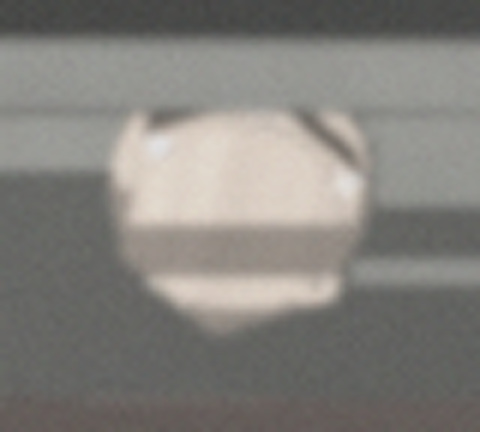

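The crop shows the hex top with a shadow band across it. The bottom corner is at (218,332), and the lower edges run to about (338,290) and (148,278). That means the head is turned about 9° clockwise in the picture. I'll fit those edges by colour.

```bash
cat > f.py <<'E'
from h import *
st=ctrl.get_state(); c=cam("wrist",st); Y=yaw(st)
F=np.mean([vision.get_image("wrist").astype(float) for _ in range(4)],0)
x,y=proj(c,(.5747,.166,.027)).round().astype(int); S=6; x0,y0=x-40,y-36
cr=cv2.resize(F[y0:y+36,x0:x+40],None,fx=S,fy=S,interpolation=cv2.INTER_CUBIC)
rb=cr[:,:,0]-cr[:,:,2]
print("rb head",rb[150:200,230:280].mean(),"shadow",rb[240:260,200:300].mean(),"foot",rb[350:370,100:140].mean(),rb[350:370,300:340].mean(),"far",rb[240:260,30:80].mean())
ratio=cv2.GaussianBlur(cr[:,:,0]/cr[:,:,2],(9,9),0); hd=np.median(ratio[240:260,200:300]); ft=np.median(ratio[340:380,100:350]); print(hd,ft)
m=ratio>(hd+ft)/2
bot=[np.nonzero(m[200:345,j])[0].max()+200 if m[200:345,j].any() else 0 for j in range(480)]
print([(j,int(bot[j])) for j in range(100,390,8)])
def W(j,i): return ray(c,((j+.5)/S-.5+x0,(i+.5)/S-.5+y0),.027)
L=[]
for a,b in((160,205),(240,325)):
    q=np.array([W(j,bot[j]) for j in range(a,b)]); t=np.array([rel(st,p-st["position"])[:2] for p in q])
    vx,vy,px,py=cv2.fitLine(t.astype(np.float32),cv2.DIST_HUBER,0,.01,.01).ravel(); an=np.degrees(np.arctan2(vx*np.sign(vy),abs(vy))) 
    L.append((px,py,vx,vy)); print("line tool slope deg (x per y)",an,"rms",np.std((t-[px,py])@[-vy,vx]))
np.save("L.npy",np.array(L))
# intersection and centre
A=np.array([[L[0][2],-L[1][2]],[L[0][3],-L[1][3]]]); s=np.linalg.solve(A,[L[1][0]-L[0][0],L[1][1]-L[0][1]]); k=np.array([L[0][0]+s[0]*L[0][2],L[0][1]+s[0]*L[0][3]]); print("corner tool",k.round(4))
E
python3 f.py
```

```text
rb head 23.254237866121304 shadow 15.683673821470055 foot 1.571697579689333 1.4974913200329885 far 1.8644520528803001
1.1176973071883043 1.0187920899719807
[(100, 0), (108, 203), (116, 234), (124, 264), (132, 270), (140, 277), (148, 286), (156, 293), (164, 301), (172, 307), (180, 313), (188, 318), (196, 324), (204, 332), (212, 334), (220, 335), (228, 334), (236, 331), (244, 329), (252, 325), (260, 324), (268, 323), (276, 321), (284, 318), (292, 314), (300, 313), (308, 312), (316, 311), (324, 307), (332, 296), (340, 291), (348, 260), (356, 245), (364, 229), (372, 0), (380, 0), (388, 0)]
line tool slope deg (x per y) -37.716404 rms 6.358064087518987e-05
line tool slope deg (x per y) 15.692485 rms 0.00014169095771496986
corner tool [-0.0189 -0.0035]
```

The lower-left (120,258), bottom (219,337) and lower-right (343,296) corners give a spacing of 29.7 mm against the 30 mm expected. The head is turned about +0.185 rad about the tool z, and its centre is at tool (-0.0017, 0). I'll approach with a reduced opening.

```bash
python3 inch.py '[-0.0017,0,0,0.15,0.75,-0.0017,0,0,0.185,0.75,-0.0017,0,0.02,0.185,0.75,-0.0017,0,0.045,0.185,0.75,-0.0017,0,0.065,0.185,0.75,-0.0017,0,0.078,0.185,0.75,-0.0017,0,0.0845,0.185,0.75,-0.0017,0,0.0845,0.185,0.75,-0.0017,0,0.0845,0.185,0.75]' 15; python3 - <<'E'
from h import *
st=ctrl.get_state(); print(st["position"].round(4),yaw(st),st["torque"].round(2))
E
```

```text
time: 14.75
position: [0.5743, 0.1661, 0.0356]
tool_rot: [-3.12, 0.362, -0.002]
ft_force: [-0.1, 0.4, 0.6]
grip_width: 0.754
grip_force: 0.0
[0.5743 0.1661 0.0356] -1.8019014726941212 [0.11 0.02 0.04]
```

No contact on the way down, and the height is right. Closing.

```bash
python3 inch.py '[0,0,0,0,0,0,0,0,0,0,0,0,0,0,0,0,0,0,0,0,0,0,0,0,0,0,0,0,0,0,0,0,0,0,0,0,0,0,0,0]' 20; python3 - <<'E'
from h import *
st=ctrl.get_state(); print(st["position"].round(4),yaw(st),st["torque"].round(2))
E
```

```text
time: 15.55
position: [0.5737, 0.1661, 0.0348]
tool_rot: [-3.12, 0.362, -0.0]
ft_force: [-0.5, 1.6, 0.1]
grip_width: 0.345
grip_force: 20.0
[0.5737 0.1661 0.0348] -1.8018071498656179 [ 0.24 -0.06 -0.04]
```

The opening is 30.0 mm, which is flat to flat, with 20 N grip and negligible wrist torque. I'll firm up the grip and hand in.

```bash
python3 inch.py '[0,0,0,0,0,0,0,0,0,0,0,0,0,0,0]' 28; python3 -c "
from bench import ctrl, vision
print(ctrl.close_job())"
```

```text
time: 15.85
position: [0.5737, 0.1661, 0.0348]
tool_rot: [-3.12, 0.362, -0.0]
ft_force: [1.5, 1.7, 0.7]
grip_width: 0.342
grip_force: 27.9
the job is handed in; nothing more can be done
None
```

The job is handed in at 15.9 s of the 58 s allowed, with no verdict printed: bush and washer are seated on the stud, and the bolt head is held flat to flat at 28 N. Any turn of the head while gripping was not measured; I expect it to be within about 3°.

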